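# Fetch a feeding pump from its dock behind the stock

## Robot

A 6-joint arm with a two-finger parallel gripper is mounted at the origin on the work surface. World frame = base frame: x ahead of the robot, y to its left, z up, the work surface at z = 0. Lengths are in m, angles in degrees, forces in N, time in s.
With the tool pointing down it reaches from about 0.35 to 0.875 m from the base axis. Payload 4.2 kg.
Tool frame: the origin (TCP) lies midway between the tips of the shut fingers; the grasp point (between the pads) lies 19 mm behind it; z points along the fingers, y is the line along which they close (so a half turn about z gives the same grasp; the last joint's range is limited). The gripper opens to 87 mm and grips with 3 to 60 N. Pads are 19 mm wide; open, the fingers measure 117 mm over their backs; the gripper's body (75 mm by 190 mm) begins 51 mm behind the grasp point.
Start: joints at [-57.605, 22.042, 0.453, 0, -68.411, -14.817], TCP at [0.189, -0.596, 0.223] pointing down, gripper open.
Joint ranges: [-179.83, 179.83], [-69.29, 118.12], [-61.27, 80.66], [-181.25, 117.63], [-171.15, -9.14], [-177.46, 177.46]. Speed limits (degrees/s): [159.86, 159.86, 180, 180, 180, 180].

## Interface

Orientations are given as a 3x3 rotation matrix whose columns are the frame's x, y, z axes.
In Python, from station import r, cams gives the robot as it stands.
- The arm moves only by the tool play_rows, never from a script. Its argument "commands" is text: rows parted by semicolons, each of 6 numbers parted by spaces: the shift along the world's x, y, z normalised to -1 to 1, where 1 is 30 mm, then the turn, a rotation vector about the world's x, y, z normalised to -1 to 1, where 1 is 0.15 rad. A call has 1 to 20 rows; each row shifts and turns the commanded pose from where the row before left it; what a row does not reach is not made up. A row lasts 1/10 s, in which the tool goes at most 50 mm and 8.59 degrees, less where a joint would pass 70% of its speed; a pose out of reach is approached as far as the arm can. A call with a number of a shift or a turn outside -1 to 1 is refused whole. A call with a gripper value outside its range is refused whole. "grip" is the finger opening in mm, from 0 to 87, set as the call begins (left out, the last holds). The fingers move at their own pace and stop on an object; the grip force is fixed at half the most. Time passes only in rows, so rows that do not move let the fingers close. It gives the time, the measured TCP pose, the force, the opening and the grip force at its end, in the units of the state.
- r.sense(): the state, without advancing time (a new reading comes with each control period).
- cams.capture(name): name is "scene" or "side" or "wrist"; returns (picture, depth): 400x640x3 uint8, blue, green, red; 400x640 float32, m along the optical axis (not along the pixel's ray), 0 where there is no reading.
- cams.camera_info(name): a dict with "mtx" (3x3 intrinsics, pixels), "R" (3x3) and "t" (3): a world point X has camera coordinates R X + t. Camera axes: x right, y down, z forward; pixel columns grow to the right and rows downward; lengths in m; the calibration is good to about 2 mm. The wrist camera is an equidistant fisheye: a pixel r from the principal point sees the ray r / f radians off the axis. A picture is of the moment at which its call begins: read the wrist's pose just before it. camera_info takes no time and is no camera call; for the wrist camera it gives the pose at the moment of the call.
- r.finish_job(): hands the job in; it is judged then, once.
The state is a dict: "time_s": time; "joints": joint angles; "joint_velocities": joint speeds; "effort": joint torques, N m; "tcp_pos": TCP position; "ee_rot": TCP orientation; "wrist_force": force on the tool from outside, world axes, zero at the start; "moment": the same for the moment, N m; "gripper_width": opening from 0.0 (shut) to 1.0 (fully open); "gripper_force": force on a finger pad.
Only numpy, scipy, OpenCV 4.12 (cv2) and the standard library are available. Lean on these libraries where they do the work, as an engineer would, in place of code of your own. Each camera call takes 0.05 s, during which the arm holds its last target. There are 200 camera calls.

## Task

A feeding pump is needed, but three supplies stand right in front of its dock, left there in any order: first move the saline bottle, the green disinfectant bottle and the plum syringe carton upright into the steel side tray, all three. Then slide the pump forward on its dock, towards the robot, until the wide end of its keyhole is at the stud, lift it off and stand it upright in the orange tote. Last, put the three supplies back on the shelf, each upright and centred on the label of its own colour (saline blue, disinfectant green, carton plum); set things down, do not drop them.

Things in the scene. Friction and masses are not known exactly. Their poses are not given: they have to be found in the camera images.
- saline_center (a point): White round saline bottle with blue cap and blue wrap label, 52 mm diameter up to 74 mm height, above that a shoulder and a 30 mm cap, 104 mm high in all; 160 g. The point is its centre, 52 mm above its underside; z up. Starts on the shelf in the row in front of the pump, on one of the labels, perhaps another's.
- disinfectant_center (a point): Green round disinfectant bottle with white cap and white wrap label, 52 mm diameter up to 74 mm height, above that a shoulder and a 30 mm cap, 104 mm high in all; 160 g. The point is its centre, 52 mm above its underside; z up. Starts on the shelf in the row in front of the pump, on one of the labels, perhaps another's.
- carton_center (a point): Plum (dark purple) syringe carton with white stickers, 50 x 50 mm and 84 mm high, 120 g; x and y axes square to its sides. The point is its centre, 42 mm above its underside; z up. Starts on the shelf in the row in front of the pump, on one of the labels, perhaps another's.
- pump_center (a point): Light grey feeding pump, 0.55 kg, violet strip on top: box 45 mm thick (x) by 120 wide (y) on a 5 mm steel foot plate, 115 high in all; grip its thickness near the top. Point: mid box, 57.5 mm above the underside; x points away from the robot. Plate 128 mm wide, from 85 mm in front (-x) of the point to 25 behind. Its keyhole: 26 mm wide end 42 mm in front of the point, 10 mm slot on to 77 in front.
- dock: Grey dock fixed on the shelf, steel stud with 17 mm head, its top 7 mm over the docked plate. Origin: on the stud's axis, at shelf level; x away from the robot. Pump stands 10 mm above the origin, between side rails (2.5 mm play), stud in the slot 71 mm in front of the pump's point; it slides 29 mm along -x, then lifts off. Dock reaches 20 mm in front of the origin to 142 behind; block behind it 42 high.
- blue_label: Blue location label stuck flat on the black shelf (1 mm thin, 72 mm square, not a step); origin at its centre on the shelf's surface. The proper place of the saline bottle. x and y along its sides; the labels form a row, 82 mm apart, whose order varies.
- green_label: Green location label stuck flat on the black shelf (1 mm thin, 72 mm square, not a step); origin at its centre on the shelf's surface. The proper place of the disinfectant bottle. x and y along its sides; the labels form a row, 82 mm apart, whose order varies.
- plum_label: Plum (dark purple) location label stuck flat on the black shelf (1 mm thin, 72 mm square, not a step); origin at its centre on the shelf's surface. The proper place of the syringe carton. x and y along its sides; the labels form a row, 82 mm apart, whose order varies.
- side_tray: Flat steel tray fixed on the bench, 300 mm long (its x) by 190 mm wide (its y), rim 16 mm high, walls and floor 3 mm thick. Origin at the centre of its underside, on the bench. The side area for the three supplies; empty at the start; left or right of the shelf.
- issue_tote: Orange plastic tote fixed on the bench, 280 mm long (its x) by 190 mm wide (its y), 45 mm high, walls and floor 4 mm thick. Origin at the centre of its underside, on the bench. The pump goes here; empty at the start; on the other side of the shelf from the steel tray.
Mind the look-alikes: they are no part of the job. Leave any brown look-alike of the part that bears pump_center alone.

How it is judged (in metres and radians):
On the way, in this order (a step that is already met when the one before it is completed fails the run):
1. all three supplies stand in the steel side tray while the pump is still locked on its dock (x of saline_center in the frame of side_tray between -0.13 and 0.13 m and y of saline_center in the frame of side_tray between -0.08 and 0.08 m and z of each of saline_center, disinfectant_center in the frame of side_tray below 0.063 m and angle between each of saline_center, disinfectant_center, carton_center's own z axis and vertical below 0.12 rad and x of disinfectant_center in the frame of side_tray between -0.13 and 0.13 m and y of disinfectant_center in the frame of side_tray between -0.08 and 0.08 m and x of carton_center in the frame of side_tray between -0.13 and 0.13 m and y of carton_center in the frame of side_tray between -0.08 and 0.08 m and z of carton_center in the frame of side_tray below 0.053 m and x of pump_center in the frame of dock above 0.062 m and z of pump_center in the frame of dock below 0.072 m), for 0.2 s.
2. the pump stands upright in the orange tote while the three supplies are still in the side tray (x of saline_center in the frame of side_tray between -0.13 and 0.13 m and y of saline_center in the frame of side_tray between -0.08 and 0.08 m and z of each of saline_center, disinfectant_center in the frame of side_tray below 0.063 m and angle between each of saline_center, disinfectant_center, carton_center's own z axis and vertical below 0.12 rad and x of disinfectant_center in the frame of side_tray between -0.13 and 0.13 m and y of disinfectant_center in the frame of side_tray between -0.08 and 0.08 m and x of carton_center in the frame of side_tray between -0.13 and 0.13 m and y of carton_center in the frame of side_tray between -0.08 and 0.08 m and z of carton_center in the frame of side_tray below 0.053 m and x of pump_center in the frame of issue_tote between -0.12 and 0.12 m and y of pump_center in the frame of issue_tote between -0.075 and 0.075 m and z of pump_center in the frame of issue_tote below 0.07 m and angle between pump_center's own z axis and vertical below 0.1 rad), for 0.2 s.
At the end, for the whole second after the job is handed in: The pump stands upright (within 0.1 rad) on the floor of the orange tote; the saline bottle, disinfectant bottle and carton each stand upright (within 0.1 rad) on the shelf with their centres within 12 mm of the centre of the blue, green and plum label respectively; all at rest (x of pump_center in the frame of issue_tote between -0.12 and 0.12 m and y of pump_center in the frame of issue_tote between -0.075 and 0.075 m and z of pump_center in the frame of issue_tote below 0.07 m and angle between each of pump_center, saline_center, disinfectant_center, carton_center's own z axis and vertical below 0.1 rad and linear speed of each of pump, saline, disinfectant, carton below 0.02 m/s and horizontal distance between saline_center and blue_label below 0.012 m and z of saline_center in the frame of blue_label between 0.045 and 0.06 m and horizontal distance between disinfectant_center and green_label below 0.012 m and z of disinfectant_center in the frame of green_label between 0.045 and 0.06 m and horizontal distance between carton_center and plum_label below 0.012 m and z of carton_center in the frame of plum_label between 0.035 and 0.05 m); the robot touches nothing.
It fails at once if the pump is dropped (falls freely by more than about 3 cm) (contact force between pump and the fingers below 0.3 N and linear speed of pump above 0.75 m/s).
It fails at once if the saline bottle is dropped (falls freely by more than about 3 cm) (contact force between saline and the fingers below 0.3 N and linear speed of saline above 0.75 m/s).
It fails at once if the disinfectant bottle is dropped (falls freely by more than about 3 cm) (contact force between disinfectant and the fingers below 0.3 N and linear speed of disinfectant above 0.75 m/s).
It fails at once if the syringe carton is dropped (falls freely by more than about 3 cm) (contact force between carton and the fingers below 0.3 N and linear speed of carton above 0.75 m/s).
It fails at once if the pump is tipped far over (angle between pump_center's own z axis and vertical above 0.6 rad).
It also fails if it takes over 141 s, if anything falls off the work surface, if the arm or the gripper's body presses on something with over 40 N, if the wrist force passes 120 N, or if a joint passes its speed limit or range.

## Working session

There is one attempt and no reset: what is moved stays moved. The work goes in short steps, Python scripts to look and compute and a tool call to move; the robot and the scene stay as the last step left them, time stands still between calls to the robot, and variables do not carry over. Pictures are saved under pics/ and viewed, at most 14 in all, crops included, and the job is handed in when it is done.

Besides the shell and the picture viewer there is one more tool, called after "Request:" as name(argument=value, ...), one argument or row to a line, values as JSON. play_rows: Moves the arm, as the interface text tells. Scaled input: -1 to 1 covers 30 mm each way for a shift and 0.15 rad each way for a turn. Its arguments: {"type":"object","properties":{"commands":{"type":"string"},"grip":{"type":"number"}},"required":["commands"]}

```bash
ls; mkdir -p pics; cat > h.py <<'E'
import numpy as np, cv2
from station import r, cams
def cap(name, fn=None):
    info=cams.camera_info(name); im,d=cams.capture(name)
    if fn: cv2.imwrite('pics/'+fn,im); np.savez('pics/'+fn[:-4]+'.npz',im=im,d=d,R=info['R'],t=info['t'],K=info['mtx'])
    return im,d,info
def cloud(fn):
    z=np.load('pics/'+fn+'.npz'); d=z['d']; K=z['K']
    v,u=np.mgrid[:400,:640]
    P=np.stack([(u-K[0,2])/K[0,0]*d,(v-K[1,2])/K[1,1]*d,d],-1)
    W=(P-z['t'])@z['R']
    W[d==0]=np.nan
    return z['im'],W
E
python3 - <<'E'
from h import *
s=r.sense(); print(s['tcp_pos'],s['ee_rot'],s['time_s'],s['gripper_width'])
for n in('scene','side'):
    im,d,i=cap(n,n+'1.png'); print(n,i)
E
```

```text
pics
[ 0.18858294 -0.59522926  0.22146326] [[-9.53360871e-01 -3.01831867e-01 -7.57094633e-04]
 [-3.01832800e-01  9.53358645e-01  2.06282704e-03]
 [ 9.91557771e-05  2.19513457e-03 -9.99997586e-01]] 0.0 0.996921421963027
scene {'mtx': array([[515.03353453,   0.        , 308.27012974],
       [  0.        , 515.03353453, 199.69365111],
       [  0.        ,   0.        ,   1.        ]]), 'R': array([[-0.36097259,  0.93247354,  0.01385243],
       [ 0.75966332,  0.30262655, -0.57561169],
       [-0.54093478, -0.19725686, -0.81760583]]), 't': array([ 0.16632004, -0.30182629,  1.69712423])}
side {'mtx': array([[453.66089445,   0.        , 319.5308133 ],
       [  0.        , 453.66089445, 206.47695206],
       [  0.        ,   0.        ,   1.        ]]), 'R': array([[-0.76866724, -0.63961382,  0.00669568],
       [-0.40588497,  0.47963563, -0.77795055],
       [ 0.49437644, -0.60070277, -0.62828983]]), 't': array([0.34962343, 0.24002593, 1.16529654])}
```

View pics/scene1.png

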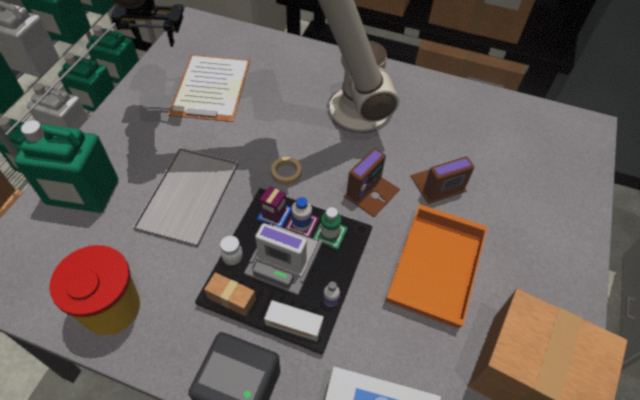

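View pics/side1.png

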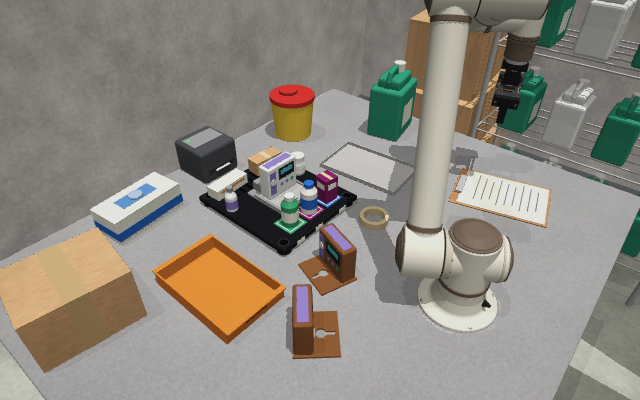

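The scene view shows the carton (271,205) on the blue label, saline (302,215) on the plum label, and disinfectant (331,225) on the green label. The grey pump is at (282,245), the steel tray at (187,197) and the orange tote at (438,265).

Things that could be mistaken for the targets:
- **Pump:** brown pumps at (366,175) and (447,180).
- **Bottles:** small bottles at (231,250) and (331,293), plus the big green canister at (68,165).
- **Carton:** brown box at (230,293).

The grey pump with the violet strip and the three front-row items match the descriptions.

```bash
python3 - <<'E'
from h import *
a=cv2.imread('pics/scene1.png')[180:350,190:380]; 
cv2.imwrite('pics/c1.png',cv2.resize(a,None,fx=4,fy=3.5,interpolation=cv2.INTER_CUBIC)[:600])
im,W=cloud('scene1'); 
for n,u,v in [('shelf',300,325),('shelf2',355,245),('pumptop',282,237),('carton top',273,194),('sal cap',302,203),('dis cap',332,213),('tray',187,200),('tote',438,270),('table',330,350),('block',275,275)]:
    print(n,W[v,u].round(4))
# top-down maps: (x,y) raster of rgb
for nm,(x0,x1,y0,y1) in {'m':(.3,.85,-.4,.45)}.items():
    out=np.zeros((int((x1-x0)*900),int((y1-y0)*900),3),np.uint8)
    for f in('side1','scene1'):
        im,W=cloud(f); ok=np.isfinite(W[...,0])&(W[...,0]>x0)&(W[...,0]<x1)&(W[...,1]>y0)&(W[...,1]<y1)&(W[...,2]<.2)
        i=np.argsort(W[ok][:,2]); p=W[ok][i]; c=im[ok][i]
        for dx in(0,1):
          for dy in (0,1):
            out[np.clip(((x1-p[:,0])*900).astype(int)+dx,0,out.shape[0]-1),np.clip(((y1-p[:,1])*900).astype(int)+dy,0,out.shape[1]-1)]=c
    cv2.imwrite('pics/top.png',out); print(out.shape)
E
```

```text
shelf [0.7869 0.1047 0.0619]
shelf2 [0.5145 0.1534 0.0263]
pumptop [ 0.6334 -0.0026  0.1557]
carton top [ 0.4981 -0.0865  0.1135]
sal cap [5.107e-01 2.000e-04 1.351e-01]
dis cap [0.5099 0.0811 0.133 ]
tray [ 0.5383 -0.341   0.0053]
tote [0.4938 0.3777 0.0055]
table [7.962e-01 1.855e-01 7.000e-04]
block [0.6942 0.0019 0.0722]
(495, 765, 3)
```

View pics/c1.png

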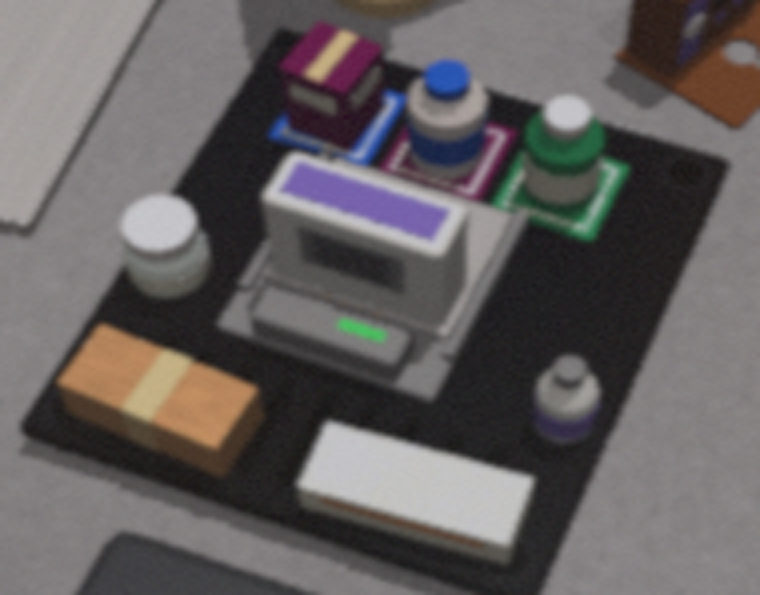

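View pics/top.png

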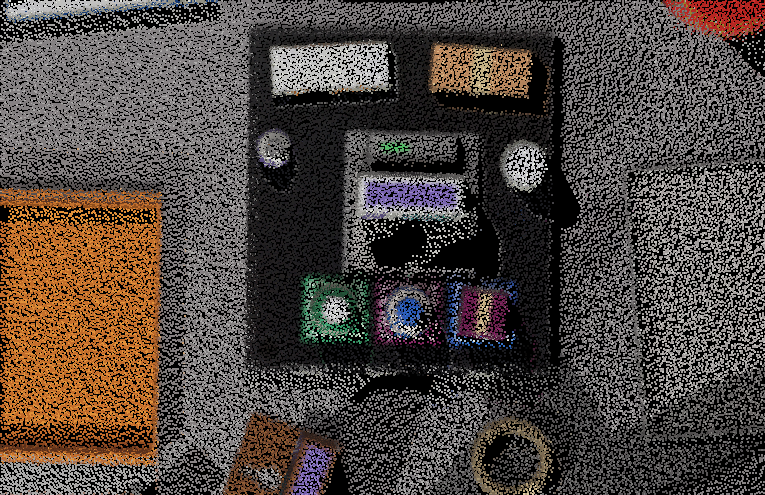

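Crop confirms the choice: carton on blue, saline on plum, disinfectant on green, grey pump behind them with its violet strip.

```bash
cat > meas.py <<'E'
from h import *
def run(files):
    W=[];C=[]
    for f in files:
        im,w=cloud(f); ok=np.isfinite(w[...,0]); W.append(w[ok]); C.append(cv2.cvtColor(im,cv2.COLOR_BGR2HSV)[ok].astype(int))
    return np.concatenate(W),np.concatenate(C)
def rect(p,n):
    (c,s,a)=cv2.minAreaRect((p[:,:2]*1000).astype(np.float32)); print(n,len(p),np.round(c,1),np.round(s,1),round(a,1),'z',p[:,2].mean().round(4),'med',np.median(p[:,:2],0).round(4))
E
python3 - <<'E'
from meas import *
for f in ('scene1','side1'):
    W,C=run([f]); x,y,z=W.T; h,s,v=C.T; print(f)
    reg=lambda a,b,c,d,e,g:(x>a)&(x<b)&(y>c)&(y<d)&(z>e)&(z<g)
    rect(W[reg(.56,.72,-.1,.1,.148,.17)],'pumptop')
    rect(W[reg(.45,.56,-.13,-.045,.108,.125)],'cartontop')
    rect(W[reg(.45,.56,-.045,.045,.127,.145)],'salcap')
    rect(W[reg(.45,.56,.045,.12,.127,.145)],'discap')
    L=reg(.44,.57,-.14,.14,.02,.04)
    rect(W[L&(h>100)&(h<125)&(s>110)&(v>60)],'blue')
    rect(W[L&(h>60)&(h<90)&(s>110)&(v>50)],'green')
    rect(W[L&(h>145)&(h<175)&(s>80)&(v>40)],'plum')
    rect(W[reg(.2,.8,.2,.6,.04,.06)&(h<20)&(s>150)],'toterim')
    rect(W[reg(.3,.8,-.6,-.2,.012,.022)],'trayrim')
    m=reg(.3,.8,-.5,-.25,.001,.009); print('tray z',np.median(z[reg(.5,.6,-.4,-.3,0,.02)]),'shelf z',np.median(z[reg(.5,.7,.12,.16,0,.05)]),'tote floor',np.median(z[reg(.45,.55,.33,.43,0,.02)]))
    rect(W[reg(.42,.9,-.2,.2,.023,.034)],'shelf')
    rect(W[reg(.55,.78,-.1,.1,.034,.046)],'dockish')
E
```

```text
scene1
pumptop 815 [634.4  -4.7] [118.9  47.7] 88.5 z 0.1545 med [ 0.6368 -0.0032]
cartontop 321 [503.2 -85.7] [51.7 54.7] 83.9 z 0.1137 med [ 0.505  -0.0841]
salcap 101 [505.6  -3.3] [27.4 28.7] 60.8 z 0.1334 med [ 0.506  -0.0026]
discap 105 [507.2  79.3] [30.1 28.6] 1.7 z 0.133 med [0.5082 0.079 ]
blue 129 [501.7 -85.7] [74.4 80.5] 3.2 z 0.0303 med [ 0.5183 -0.0581]
green 133 [499.   78.2] [98.  76.7] 2.2 z 0.0309 med [0.5241 0.0983]
plum 131 [495.6 -53. ] [180.2  75.2] 84.3 z 0.0308 med [0.509  0.0203]
toterim 1065 [488.1 369.5] [188.2 306.4] 88.9 z 0.045 med [0.5906 0.3687]
trayrim 508 [ 526.6 -430.8] [303.8 360.7] 4.6 z 0.0155 med [ 0.5813 -0.4095]
tray z 0.003160196870479812 shelf z 0.030124957375199372 tote floor 0.004374958415979662
shelf 8433 [663.8   6. ] [340.6 461.5] 89.3 z 0.0296 med [0.6512 0.0653]
dockish 776 [6.648e+02 2.000e-01] [229.3 199.3] 0.1 z 0.0405 med [0.6697 0.0447]
side1
pumptop 354 [631.6  -7.2] [121.2  47.6] 89.9 z 0.1549 med [ 6.271e-01 -6.000e-04]
cartontop 189 [502.2 -86.8] [54.1 53.6] 81.1 z 0.1141 med [ 0.4995 -0.0852]
salcap 65 [503.5  -4.4] [28.1 28.5] 72.7 z 0.1334 med [ 0.5006 -0.002 ]
discap 74 [505.2  77.5] [29.7 29.5] 6.0 z 0.1334 med [0.5031 0.0788]
blue 64 [475.4 -82.3] [81.6 45.2] 63.4 z 0.0316 med [ 0.4727 -0.0701]
green 163 [506.2  75.7] [79. 78.] 89.7 z 0.0324 med [0.4884 0.0943]
plum 141 [497.  -49.7] [164.3  73.9] 83.0 z 0.0327 med [ 0.4813 -0.0111]
toterim 1269 [420.2 369.7] [192.6 440.8] 88.8 z 0.045 med [0.4313 0.3834]
trayrim 354 [ 524.6 -423.8] [302.8 349.2] 5.0 z 0.0157 med [ 0.5566 -0.3922]
tray z 0.0038783467384445277 shelf z 0.030794465222431313 tote floor 0.004686882892239278
shelf 3736 [663.7   5.2] [341.7 463.2] 89.2 z 0.0302 med [0.5516 0.0941]
dockish 413 [657.2   7.4] [218.1 191.2] 11.7 z 0.0415 med [0.6148 0.0459]
```

```bash
python3 - <<'E'
from h import *
z=np.load('pics/scene1.npz'); R,t,K=z['R'],z['t'],z['K']
def ray(u,v,h):
    d=R.T@np.linalg.inv(K)@[u,v,1]; c=-R.T@t; return (c+d*(h-c[2])/d[2])[:2]
for n,h,ps in(('tray',.016,[(182,150),(238,163),(197,243),(138,228)]),('tote',.045,[(425,205),(487,223),(463,322),(389,288)])):
    q=np.array([ray(*p,h) for p in ps]); print(n,q.round(3).tolist(),q.mean(0).round(3))
a=z['im']; cv2.imwrite('pics/c2.png',np.hstack([cv2.resize(a[140:255,125:250],(400,368)),cv2.resize(a[200:330,380:495],(354,400))[:368]]))
print(r.sense()['time_s'])
E
```

```text
tray [[0.386, -0.44], [0.369, -0.26], [0.658, -0.243], [0.675, -0.414]] [ 0.522 -0.339]
tote [[0.333, 0.295], [0.329, 0.466], [0.632, 0.461], [0.611, 0.272]] [0.476 0.374]
0.1
```

View pics/c2.png

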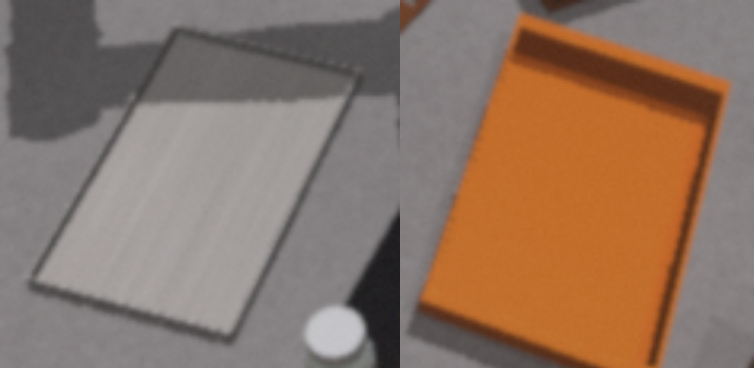

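Tray centre ≈(0.523,-0.340), yaw ≈4.5°. Tote centre ≈(0.485,0.37). Shelf z≈0.030, with its row at yaw ≈-1.2°. These heights and sizes match the description, so I'll go to the carton first.

Request:
play_rows(
  commands="0.62 1 -0.1 0 0 -0.13;0.62 1 -0.1 0 0 -0.13;0.62 1 -0.1 0 0 -0.13;0.62 1 -0.1 0 0 -0.13;0.62 1 -0.1 0 0 -0.13;0.62 1 -0.1 0 0 -0.13;0.62 1 -0.1 0 0 -0.13;0.62 1 -0.1 0 0 -0.13;0.62 1 -0.1 0 0 -0.13;0.62 1 -0.1 0 0 -0.13;0.62 1 -0.1 0 0 -0.13;0.62 1 -0.1 0 0 -0.13;0.62 1 -0.1 0 0 -0.13;0.62 1 -0.1 0 0 -0.13;0.62 1 -0.1 0 0 -0.13;0.62 1 -0.1 0 0 -0.13;0.62 1 -0.1 0 0 -0.13;0 0 0 0 0 0;0 0 0 0 0 0",
  grip=68,
)

```text
time_s: 2.0
tcp_pos: [0.5047, -0.0852, 0.1709]
ee_rot: [[-1.0, 0.023, -0.002], [0.023, 1.0, -0.0], [0.002, -0.0, -1.0]]
wrist_force: [-0.8, 0.3, -0.1]
gripper_width: 0.783
gripper_force: 0.0
```

Request:
play_rows(
  commands="-0.07 -0.03 -0.8 0 0 0;0 0 -0.8 0 0 0;0 0 -0.8 0 0 0;0 0 -0.8 0 0 0;0 0 0 0 0 0;0 0 0 0 0 0",
)

```text
time_s: 2.6
tcp_pos: [0.5026, -0.0875, 0.0759]
ee_rot: [[-1.0, 0.025, -0.0], [0.025, 1.0, -0.0], [0.0, -0.0, -1.0]]
wrist_force: [0.1, -0.2, 0.4]
gripper_width: 0.787
gripper_force: 0.0
```

Request:
play_rows(
  commands="0 0 0 0 0 0;0 0 0 0 0 0;0 0 0 0 0 0;0 0 0 0 0 0;0 0 0 0 0 0;0 0 0 0 0 0",
  grip=40,
)

```text
time_s: 3.2
tcp_pos: [0.5035, -0.0867, 0.0766]
ee_rot: [[-1.0, 0.024, 0.002], [0.024, 1.0, -0.0], [-0.002, -0.0, -1.0]]
wrist_force: [-1.1, -0.4, 6.1]
gripper_width: 0.584
gripper_force: 28.9
```

Request:
play_rows(
  commands="0 0 0.5 0 0 0;0 0 1 0 0 0;0 0 1 0 0 0;0 -0.5 0.5 0 0 0;-0.24 -0.96 0 0 0 0;-0.24 -0.96 0 0 0 0;-0.24 -0.96 0 0 0 0;-0.24 -0.96 0 0 0 0;-0.24 -0.96 0 0 0 0;-0.24 -0.96 0 0 0 0;-0.24 -0.96 0 0 0 0;-0.24 -0.96 0 0 0 0;-0.24 -0.5 0 0 0 0;0 0 -0.9 0 0 0;0 0 -0.9 0 0 0;0 0 -0.9 0 0 0;0 0 -0.7 0 0 0;0 0 0 0 0 0;0 0 0 0 0 0",
)

```text
time_s: 5.1
tcp_pos: [0.4381, -0.3471, 0.0635]
ee_rot: [[-1.0, 0.024, -0.001], [0.024, 1.0, 0.0], [0.001, 0.0, -1.0]]
wrist_force: [0.1, 0.8, -1.1]
gripper_width: 0.592
gripper_force: 28.9
```

Request:
play_rows(
  commands="0 0 -0.25 0 0 0;0 0 -0.2 0 0 0;0 0 0 0 0 0;0 0 0 0 0 0",
)

```text
time_s: 5.5
tcp_pos: [0.4381, -0.3471, 0.0503]
ee_rot: [[-1.0, 0.025, 0.0], [0.025, 1.0, -0.0], [-0.0, -0.0, -1.0]]
wrist_force: [-0.2, 0.3, -1.6]
gripper_width: 0.585
gripper_force: 28.9
```

Request:
play_rows(
  commands="0 0 0 0 0 0;0 0 0 0 0 0;0 0 0 0 0 0;0 0 0.4 0 0 0;0 0 1 0 0 0;0 0 1 0 0 0;0 0 1 0 0 0;0.25 1 0.5 0 0 0;0.25 1 0 0 0 0;0.25 1 0 0 0 0;0.25 1 0 0 0 0;0.25 1 0 0 0 0;0.25 1 0 0 0 0;0.25 1 0 0 0 0;0.25 1 0 0 0 0;0.25 1 0 0 0 0;0 1 0 0 0 0;0 1 0 0 0 0;0 0.5 0 0 0 0",
  grip=66,
)

```text
time_s: 7.4
tcp_pos: [0.5058, -0.0002, 0.1681]
ee_rot: [[-1.0, 0.023, 0.002], [0.023, 1.0, 0.0], [-0.002, 0.0, -1.0]]
wrist_force: [-0.3, -0.3, 0.0]
gripper_width: 0.755
gripper_force: 0.0
```

Request:
play_rows(
  commands="0 -0.06 -0.8 0 0 0;0 0 -0.8 0 0 0;0 0 -0.8 0 0 0;0 0 -0.7 0 0 0;0 0 0 0 0 0",
)

```text
time_s: 7.9
tcp_pos: [0.5036, -0.0046, 0.0721]
ee_rot: [[-1.0, 0.025, -0.006], [0.025, 1.0, -0.001], [0.006, -0.002, -1.0]]
wrist_force: [-0.5, -0.1, 0.1]
gripper_width: 0.759
gripper_force: 0.0
```

Request:
play_rows(
  commands="0 0 0 0 0 0;0 0 0 0 0 0;0 0 0 0 0 0;0 0 0 0 0 0;0 0 0 0 0 0",
  grip=40,
)

```text
time_s: 8.4
tcp_pos: [0.5066, -0.0039, 0.0755]
ee_rot: [[-1.0, 0.024, 0.003], [0.024, 1.0, 0.0], [-0.003, 0.0, -1.0]]
wrist_force: [-1.1, -1.5, 6.3]
gripper_width: 0.584
gripper_force: 30.0
```

Request:
play_rows(
  commands="0 0 0.5 0 0 0;0 0 1 0 0 0;0 0 1 0 0 0;0 -0.5 0.5 0 0 0;0.06 -1 0 0 0 0;0.06 -1 0 0 0 0;0.06 -1 0 0 0 0;0.06 -1 0 0 0 0;0.06 -1 0 0 0 0;0.06 -1 0 0 0 0;0.06 -1 0 0 0 0;0.06 -1 0 0 0 0;0.06 -1 0 0 0 0;0.06 -1 0 0 0 0;0 -0.7 -0.3 0 0 0;0 0 -0.9 0 0 0;0 0 -0.9 0 0 0;0 0 -0.9 0 0 0;0 0 -0.5 0 0 0;0 0 0 0 0 0",
)

```text
time_s: 10.4
tcp_pos: [0.5211, -0.3387, 0.0555]
ee_rot: [[-1.0, 0.026, -0.007], [0.026, 1.0, 0.004], [0.007, 0.003, -1.0]]
wrist_force: [-0.2, 0.7, -2.1]
gripper_width: 0.586
gripper_force: 30.0
```

Request:
play_rows(
  commands="0 0 -0.2 0 0 0;0 0 -0.1 0 0 0;0 0 0 0 0 0;0 0 0 0 0 0",
)

```text
time_s: 10.8
tcp_pos: [0.5239, -0.34, 0.0508]
ee_rot: [[-1.0, 0.025, 0.001], [0.025, 1.0, -0.0], [-0.001, -0.0, -1.0]]
wrist_force: [0.5, 0.2, -0.8]
gripper_width: 0.589
gripper_force: 30.0
```

Request:
play_rows(
  commands="0 0 -0.08 0 0 0;0 0 0 0 0 0",
)

```text
time_s: 11.0
tcp_pos: [0.5242, -0.3402, 0.0486]
ee_rot: [[-1.0, 0.024, 0.002], [0.024, 1.0, -0.001], [-0.002, -0.001, -1.0]]
wrist_force: [-0.1, -0.2, 1.1]
gripper_width: 0.587
gripper_force: 30.0
```

Request:
play_rows(
  commands="0 0 0 0 0 0;0 0 0 0 0 0;0 0 0 0 0 0;0 0 0.4 0 0 0;0 0 1 0 0 0;0 0 1 0 0 0;0 0.5 1 0 0 0;-0.05 1 0.5 0 0 0;-0.05 1 0 0 0 0;-0.05 1 0 0 0 0;-0.05 1 0 0 0 0;-0.05 1 0 0 0 0;-0.05 1 0 0 0 0;-0.05 1 0 0 0 0;-0.05 1 0 0 0 0;-0.05 1 0 0 0 0;-0.05 1 0 0 0 0;-0.05 1 0 0 0 0;-0.05 1 0 0 0 0;0 1 0 0 0 0",
  grip=66,
)

```text
time_s: 13.0
tcp_pos: [0.5055, 0.0663, 0.1658]
ee_rot: [[-1.0, 0.024, 0.001], [0.024, 1.0, 0.0], [-0.001, 0.0, -1.0]]
wrist_force: [0.6, 0.3, -1.6]
gripper_width: 0.757
gripper_force: 0.0
```

Request:
play_rows(
  commands="0 0.45 0 0 0 0;0 0 -0.8 0 0 0;0 0 -0.8 0 0 0;0 0 -0.8 0 0 0;0 0 -0.7 0 0 0;0 0 0 0 0 0;0 0 0 0 0 0",
)

```text
time_s: 13.7
tcp_pos: [0.506, 0.0784, 0.0723]
ee_rot: [[-1.0, 0.025, 0.0], [0.025, 1.0, -0.0], [-0.0, -0.0, -1.0]]
wrist_force: [0.2, -0.3, 0.8]
gripper_width: 0.758
gripper_force: 0.0
```

Request:
play_rows(
  commands="0 0 0 0 0 0;0 0 0 0 0 0;0 0 0 0 0 0;0 0 0 0 0 0;0 0 0 0 0 0",
  grip=40,
)

```text
time_s: 14.2
tcp_pos: [0.5061, 0.0786, 0.0728]
ee_rot: [[-1.0, 0.024, 0.002], [0.024, 1.0, 0.0], [-0.002, 0.0, -1.0]]
wrist_force: [-1.4, -1.6, 6.0]
gripper_width: 0.585
gripper_force: 30.0
```

Request:
play_rows(
  commands="0 0 0.5 0 0 0;0 0 1 0 0 0;0 0 1 0 0 0;0 -0.5 0.5 0 0 0;0.34 -1 0 0 0 0;0.34 -1 0 0 0 0;0.34 -1 0 0 0 0;0.34 -1 0 0 0 0;0.34 -1 0 0 0 0;0.34 -1 0 0 0 0;0.34 -1 0 0 0 0;0.34 -1 0 0 0 0;0.34 -1 0 0 0 0;0.34 -1 0 0 0 0;0 -1 0 0 0 0;0 -1 0 0 0 0;0 -1 0 0 0 0;0 -0.2 -0.4 0 0 0;0 0 -0.9 0 0 0;0 0 -0.9 0 0 0",
)

```text
time_s: 16.2
tcp_pos: [0.6071, -0.332, 0.094]
ee_rot: [[-1.0, 0.026, -0.0], [0.026, 1.0, 0.001], [0.0, 0.001, -1.0]]
wrist_force: [0.3, -0.1, -2.9]
gripper_width: 0.589
gripper_force: 30.0
```

Request:
play_rows(
  commands="0 0 -0.9 0 0 0;0 0 -0.5 0 0 0;0 0 -0.2 0 0 0;0 0 0 0 0 0;0 0 0 0 0 0",
)

```text
time_s: 16.7
tcp_pos: [0.6085, -0.3325, 0.0485]
ee_rot: [[-1.0, 0.024, 0.002], [0.024, 1.0, -0.001], [-0.002, -0.001, -1.0]]
wrist_force: [-0.7, 0.0, -1.3]
gripper_width: 0.586
gripper_force: 30.0
```

Request:
play_rows(
  commands="0 0 -0.1 0 0 0;0 0 0 0 0 0;0 0 0 0 0 0",
)

```text
time_s: 17.0
tcp_pos: [0.6088, -0.3328, 0.0459]
ee_rot: [[-1.0, 0.024, 0.003], [0.024, 1.0, -0.001], [-0.003, -0.001, -1.0]]
wrist_force: [2.3, 0.7, 1.1]
gripper_width: 0.584
gripper_force: 30.0
```

Request:
play_rows(
  commands="0 0 0 0 0 0;0 0 0 0 0 0;0 0 0 0 0 0;0 0 0.4 0 0 0;0 0 1 0 0 0;0 0 1 0 0 0;0 0 1 0 0 0;0 0 1 0 0 0;0 0 1 0 0 0;-0.5 0 1 0 0 0;-0.5 0 0 0 0 0;-0.5 0 0 0 0 0;0 0 0 0 0 0",
  grip=80,
)

```text
time_s: 18.3
tcp_pos: [0.5611, -0.3325, 0.2385]
ee_rot: [[-1.0, 0.025, 0.001], [0.025, 1.0, -0.0], [-0.001, -0.0, -1.0]]
wrist_force: [-0.2, -1.2, 0.2]
gripper_width: 0.916
gripper_force: 0.0
```

```bash
python3 - <<'E'
from h import *
a,_,_=cap('scene','scene2.png'); b,_,_=cap('side','side2.png')
cv2.imwrite('pics/v2.png',np.hstack([cv2.resize(a[130:330,110:380],(400,300)),cv2.resize(b[110:310,150:420],(400,300))]))
from meas import *
for f in ('scene2','side2'):
    W,C=run([f]); x,y,z=W.T; h,s,v=C.T; print(f)
    reg=lambda a,b,c,d,e,g:(x>a)&(x<b)&(y>c)&(y<d)&(z>e)&(z<g)
    rect(W[reg(.56,.72,-.1,.1,.148,.17)],'pumptop')
    rect(W[reg(.38,.48,-.42,-.28,.080,.095)],'cartontop')
    rect(W[reg(.48,.565,-.42,-.28,.1,.12)],'salcap')
    rect(W[reg(.565,.66,-.42,-.28,.1,.12)],'discap')
    L=reg(.44,.57,-.14,.14,.02,.04)
    rect(W[L&(h>100)&(h<125)&(s>110)&(v>60)],'blue')
    rect(W[L&(h>60)&(h<90)&(s>110)&(v>50)],'green')
    rect(W[L&(h>140)&(h<175)&(s>80)&(v>40)],'plum')
E
```

```text
scene2
pumptop 819 [634.6  -4.7] [119.3  45.9] 89.0 z 0.1545 med [ 0.6373 -0.0033]
cartontop 267 [ 437.2 -344.5] [54.5 53.9] 81.4 z 0.0862 med [ 0.4388 -0.3424]
salcap 86 [ 522.7 -337.9] [31.2 30.4] 86.6 z 0.106 med [ 0.5236 -0.3366]
discap 95 [ 610.1 -329.8] [29.3 27.5] 50.6 z 0.1062 med [ 0.6117 -0.3292]
blue 467 [501.7 -84.2] [78.4 80.4] 1.0 z 0.0307 med [ 0.5013 -0.0845]
green 414 [506.7  78.5] [77.6 79. ] 87.1 z 0.0309 med [0.5067 0.0817]
plum 435 [500.9  -3.7] [79.2 71.6] 88.7 z 0.0308 med [ 0.5019 -0.0049]
side2
pumptop 356 [631.5  -6. ] [117.2  49.1] 89.9 z 0.1548 med [ 0.6269 -0.0013]
cartontop 139 [ 434.  -345.3] [54.8 52.3] 80.1 z 0.0868 med [ 0.4356 -0.3385]
salcap 46 [ 520.8 -340. ] [27.1 33.1] 62.5 z 0.1059 med [ 0.5188 -0.3353]
discap 43 [ 609.  -331.6] [24.9 36.8] 54.8 z 0.1062 med [ 0.6038 -0.3296]
blue 278 [501.5 -89.1] [78.9 76. ] 88.4 z 0.0313 med [ 0.5013 -0.0867]
green 320 [505.9  74.3] [78.5 76.2] 88.1 z 0.0316 med [0.5063 0.078 ]
plum 306 [503.4  -5.8] [76.4 79.2] 86.8 z 0.0317 med [ 0.5031 -0.0045]
```

View pics/v2.png

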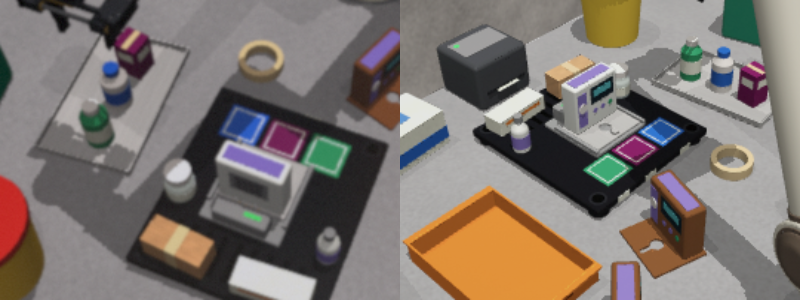

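The three supplies stand upright in the tray, at about (115,90), (97,130) and (133,52) in the left half. The labels are now bare: blue (0.502,-0.087), plum (0.502,-0.005), green (0.506,0.077). Next is the pump at (0.633,-0.005).

Request:
play_rows(
  commands="0.17 0.78 0 0 0 0.75;0.17 0.78 0 0 0 0.75;0.17 0.78 0 0 0 0.75;0.17 0.78 0 0 0 0.75;0.17 0.78 0 0 0 0.75;0.17 0.78 0 0 0 0.75;0.17 0.78 0 0 0 0.75;0.17 0.78 0 0 0 0.75;0.17 0.78 0 0 0 0.75;0.17 0.78 0 0 0 0.75;0.17 0.78 0 0 0 0.75;0.17 0.78 0 0 0 0.75;0.17 0.78 0 0 0 0.75;0.17 0.78 0 0 0 0.75;0 0 0 0 0 0;0 0 0 0 0 0",
  grip=80,
)

```text
time_s: 20.0
tcp_pos: [0.6343, -0.0042, 0.2363]
ee_rot: [[-0.02, -1.0, -0.001], [-1.0, 0.02, -0.0], [0.0, 0.001, -1.0]]
wrist_force: [0.0, -0.8, -0.2]
gripper_width: 0.919
gripper_force: 0.0
```

Request:
play_rows(
  commands="-0.03 -0.03 -1 0 0 0;0 0 -0.9 0 0 0;0 0 -0.8 0 0 0;0 0 -0.7 0 0 0;0 0 -0.6 0 0 0;0 0 0 0 0 0;0 0 0 0 0 0",
)

```text
time_s: 20.7
tcp_pos: [0.6334, -0.0065, 0.117]
ee_rot: [[-0.022, -1.0, 0.0], [-1.0, 0.022, -0.001], [0.001, -0.0, -1.0]]
wrist_force: [-0.6, 0.0, -0.4]
gripper_width: 0.922
gripper_force: 0.0
```

Request:
play_rows(
  commands="0 0 0 0 0 0;0 0 0 0 0 0;0 0 0 0 0 0;0 0 0 0 0 0;0 0 0 0 0 0;0 0 0 0 0 0;0 0 0 0 0 0",
  grip=30,
)

```text
time_s: 21.4
tcp_pos: [0.6334, -0.0056, 0.1169]
ee_rot: [[-0.02, -1.0, 0.001], [-1.0, 0.02, 0.0], [-0.0, -0.001, -1.0]]
wrist_force: [0.9, 0.4, 1.6]
gripper_width: 0.517
gripper_force: 30.0
```

Request:
play_rows(
  commands="-0.16 0.003 0.01 0 0 0;-0.16 0.003 0 0 0 0;-0.16 0.003 0 0 0 0;-0.16 0.003 0 0 0 0;-0.16 0.003 0 0 0 0;-0.16 0.003 0 0 0 0;0 0 0 0 0 0;0 0 0 0 0 0;0 0 0 0 0 0",
)

```text
time_s: 22.3
tcp_pos: [0.6032, -0.0052, 0.117]
ee_rot: [[-0.021, -1.0, -0.003], [-1.0, 0.021, -0.0], [0.0, 0.003, -1.0]]
wrist_force: [-3.4, 1.4, 1.6]
gripper_width: 0.513
gripper_force: 30.0
```

Request:
play_rows(
  commands="0.02 0 0.05 0 0 0;0 0 0.1 0 0 0;0 0 0.1 0 0 0;0 0 0.1 0 0 0;0 0 0 0 0 0",
)

```text
time_s: 22.8
tcp_pos: [0.6051, -0.0052, 0.1278]
ee_rot: [[-0.021, -1.0, 0.001], [-1.0, 0.021, 0.0], [-0.0, -0.001, -1.0]]
wrist_force: [-0.2, -0.7, -5.2]
gripper_width: 0.514
gripper_force: 30.0
```

Request:
play_rows(
  commands="0 0 0.5 0 0 0;0 0 0.8 0 0 0;0 0 0.8 0 0 0;0 0.3 0.8 0 0 0;-0.2 0.7 0.2 0 0 0;-0.23 0.9 0 0 0 0;-0.23 0.9 0 0 0 0;-0.23 0.9 0 0 0 0;-0.23 0.9 0 0 0 0;-0.23 0.9 0 0 0 0;-0.23 0.9 0 0 0 0;-0.23 0.9 0 0 0 0;-0.23 0.9 0 0 0 0;-0.23 0.9 0 0 0 0;-0.23 0.9 0 0 0 0;-0.23 0.9 0 0 0 0;-0.23 0.9 0 0 0 0;-0.2 0.7 0 0 0 0;0 0 0 0 0 0;0 0 0 0 0 0",
)

```text
time_s: 24.8
tcp_pos: [0.5096, 0.37, 0.22]
ee_rot: [[-0.02, -1.0, -0.001], [-1.0, 0.02, -0.001], [0.001, 0.001, -1.0]]
wrist_force: [0.4, -0.2, -5.3]
gripper_width: 0.513
gripper_force: 30.0
```

```bash
python3 - <<'E'
from h import *
a,_,_=cap('scene','scene3.png'); b,_,_=cap('side','side3.png')
cv2.imwrite('pics/v3.png',np.hstack([cv2.resize(a[120:340,330:540],(400,419)),cv2.resize(b[140:360,130:340],(400,419))]))
E
```

```text
(no output)
```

View pics/v3.png

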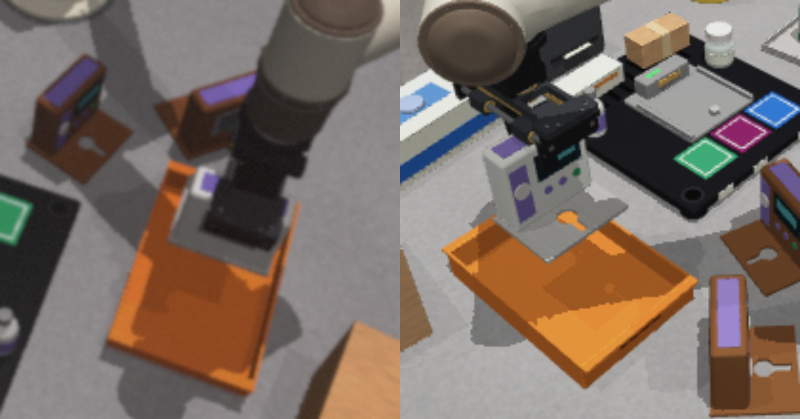

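The pump hangs upright above the tote (left half, about (235,215)), with the plate inside the walls. I'll lower it.

Request:
play_rows(
  commands="0 0 -0.6 0 0 0;0 0 -0.8 0 0 0;0 0 -0.8 0 0 0;0 0 -0.8 0 0 0;0 0 -0.6 0 0 0;0 0 -0.4 0 0 0;0 0 -0.2 0 0 0;0 0 -0.1 0 0 0;0 0 0 0 0 0;0 0 0 0 0 0",
)

```text
time_s: 25.9
tcp_pos: [0.5106, 0.3703, 0.0925]
ee_rot: [[-0.02, -1.0, 0.001], [-1.0, 0.02, 0.001], [-0.001, -0.001, -1.0]]
wrist_force: [-0.7, -0.7, -5.1]
gripper_width: 0.51
gripper_force: 30.0
```

Request:
play_rows(
  commands="0 0 -0.15 0 0 0;0 0 -0.1 0 0 0;0 0 -0.05 0 0 0;0 0 -0.05 0 0 0;0 0 0 0 0 0;0 0 0 0 0 0",
)

```text
time_s: 26.5
tcp_pos: [0.5101, 0.37, 0.081]
ee_rot: [[-0.021, -1.0, 0.0], [-1.0, 0.021, 0.0], [-0.0, -0.0, -1.0]]
wrist_force: [0.5, 1.0, -6.1]
gripper_width: 0.513
gripper_force: 30.0
```

Request:
play_rows(
  commands="0 0 -0.03 0 0 0;0 0 0 0 0 0;0 0 -0.03 0 0 0;0 0 0 0 0 0;0 0 0 0 0 0",
)

```text
time_s: 27.0
tcp_pos: [0.5101, 0.37, 0.0809]
ee_rot: [[-0.02, -1.0, 0.001], [-1.0, 0.02, 0.0], [-0.0, -0.001, -1.0]]
wrist_force: [-2.9, -1.9, 6.0]
gripper_width: 0.514
gripper_force: 30.0
```

Request:
play_rows(
  commands="0 0 0 0 0 0;0 0 0 0 0 0;0 0 0 0 0 0;0 0 0 0 0 0;0 0 0.4 0 0 0;0 0 0.8 0 0 0;0 0 1 0 0 0;0 0 1 0 0 0;0 0 1 0 0 0;0 0 0 0 0 0;0 0 0 0 0 0",
  grip=66,
)

```text
time_s: 28.1
tcp_pos: [0.5102, 0.3701, 0.2066]
ee_rot: [[-0.021, -1.0, 0.001], [-1.0, 0.021, 0.002], [-0.002, -0.001, -1.0]]
wrist_force: [-0.2, 0.2, -0.8]
gripper_width: 0.763
gripper_force: 0.0
```

Request:
play_rows(
  commands="0 -1 0 0 0 -0.55;0 -1 0 0 0 -0.55;0 -1 0 0 0 -0.55;0 -1 0 0 0 -0.55;0 -1 0 0 0 -0.55;0 -1 0 0 0 -0.55;0 -1 0 0 0 -0.55;0 -1 0 0 0 -0.55;0 -1 0 0 0 -0.55;0 -1 0 0 0 -0.55;0 -1 0 0 0 -0.55;0 -1 0 0 0 -0.55;0 -1 0 0 0 -0.55;0 -1 0 0 0 -0.55;0 -1 0 0 0 -0.55;0 -1 0 0 0 -0.55;0 -1 0 0 0 -0.55;0 -1 0 0 0 -0.55;0 -1 0 0 0 -0.55;0 0 0 0 0 0",
)

```text
time_s: 30.1
tcp_pos: [0.5091, -0.2026, 0.2036]
ee_rot: [[-1.0, 0.022, -0.003], [0.022, 1.0, 0.0], [0.003, 0.0, -1.0]]
wrist_force: [0.2, 0.1, 0.3]
gripper_width: 0.755
gripper_force: 0.0
```

```bash
python3 - <<'E'
from meas import *
print(r.sense()['tcp_pos'],r.sense()['ee_rot'].round(3)[:,1])
a,_,_=cap('scene','scene4.png'); b,_,_=cap('side','side4.png')
cv2.imwrite('pics/v4.png',np.hstack([cv2.resize(a[130:330,370:510],(280,400)),cv2.resize(b[120:360,150:450],(500,400))]))
for f in ('scene4','side4'):
    W,C=run([f]); x,y,z=W.T
    reg=lambda a,b,c,d,e,g:(x>a)&(x<b)&(y>c)&(y<d)&(z>e)&(z<g)
    rect(W[reg(.43,.58,.25,.5,.1,.14)],'pumptop')
    rect(W[reg(.38,.48,-.42,-.28,.080,.095)],'cartontop')
    rect(W[reg(.48,.565,-.42,-.28,.1,.12)],'salcap')
    rect(W[reg(.565,.66,-.42,-.28,.1,.12)],'discap')
E
```

```text
[ 0.50908464 -0.20256797  0.20362048] [0.022 1.    0.   ]
pumptop 947 [511.5 369.7] [120.4  49.1] 89.5 z 0.1171 med [0.5175 0.3701]
cartontop 265 [ 438.6 -343.7] [51.6 53.5] 80.1 z 0.0865 med [ 0.4404 -0.3434]
salcap 88 [ 523.8 -337.5] [28.5 26.9] 63.3 z 0.1061 med [ 0.5248 -0.3358]
discap 95 [ 609.9 -330.6] [28.5 29. ] 1.0 z 0.1055 med [ 0.61   -0.3297]
pumptop 864 [507.2 368.8] [120.6  49.2] 87.2 z 0.1162 med [0.4988 0.3751]
cartontop 156 [ 437.  -346.1] [55.7 56. ] 80.4 z 0.0869 med [ 0.4343 -0.3409]
salcap 47 [ 519.4 -337.1] [30.1 29. ] 74.2 z 0.1065 med [ 0.5181 -0.3371]
discap 32 [ 604.5 -332.8] [18.  38.1] 37.3 z 0.107 med [ 0.6036 -0.3296]
```

View pics/v4.png

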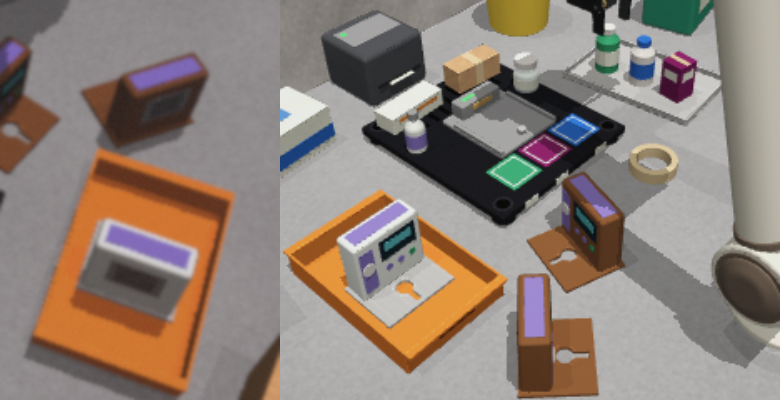

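The pump stands upright in the tote; its top at z 0.117 is what it should be. Next I return the disinfectant to green.

Request:
play_rows(
  commands="0.66 -0.87 0 0 0 0;0.66 -0.87 0 0 0 0;0.66 -0.87 0 0 0 0;0.66 -0.87 0 0 0 0;0.66 -0.87 0 0 0 0;0 0 -0.8 0 0 0;0 0 -1 0 0 0;0 0 -1 0 0 0;0 0 -0.9 0 0 0;0 0 -0.9 0 0 0;0 0 -0.6 0 0 0;0 0 0 0 0 0;0 0 0 0 0 0",
)

```text
time_s: 31.5
tcp_pos: [0.6095, -0.3298, 0.0492]
ee_rot: [[-1.0, 0.015, -0.001], [0.015, 1.0, -0.0], [0.001, -0.0, -1.0]]
wrist_force: [-0.7, 0.0, -0.2]
gripper_width: 0.757
gripper_force: 0.0
```

Request:
play_rows(
  commands="0 0 0 0 0 0;0 0 0 0 0 0;0 0 0 0 0 0;0 0 0 0 0 0;0 0 0 0 0 0",
  grip=40,
)

```text
time_s: 32.0
tcp_pos: [0.61, -0.3311, 0.0507]
ee_rot: [[-1.0, 0.017, 0.003], [0.017, 1.0, -0.001], [-0.003, -0.001, -1.0]]
wrist_force: [-0.1, 0.4, 4.7]
gripper_width: 0.585
gripper_force: 30.0
```

Request:
play_rows(
  commands="0 0 0.5 0 0 0;0 0 1 0 0 0;0 0 1 0 0 0;0 0.5 1 0 0 0;-0.34 1 0.3 0 0 0;-0.34 1 0 0 0 0;-0.34 1 0 0 0 0;-0.34 1 0 0 0 0;-0.34 1 0 0 0 0;-0.34 1 0 0 0 0;-0.34 1 0 0 0 0;-0.34 1 0 0 0 0;-0.34 1 0 0 0 0;-0.34 1 0 0 0 0;0 1 0 0 0 0;0 1 0 0 0 0;0 1 0 0 0 0;0 0.1 0 0 0 0;0 0 -0.8 0 0 0;0 0 -0.8 0 0 0",
)

```text
time_s: 34.0
tcp_pos: [0.5069, 0.0774, 0.1152]
ee_rot: [[-1.0, 0.017, 0.001], [0.017, 1.0, 0.001], [-0.001, 0.001, -1.0]]
wrist_force: [0.2, -0.5, -2.8]
gripper_width: 0.585
gripper_force: 30.0
```

Request:
play_rows(
  commands="0 0 -0.5 0 0 0;0 0 -0.3 0 0 0;0 0 0 0 0 0;0 0 0 0 0 0",
)

```text
time_s: 34.4
tcp_pos: [0.5075, 0.0772, 0.0917]
ee_rot: [[-1.0, 0.017, 0.001], [0.017, 1.0, 0.0], [-0.001, 0.0, -1.0]]
wrist_force: [0.2, 0.5, -1.9]
gripper_width: 0.583
gripper_force: 30.0
```

Request:
play_rows(
  commands="-0.03 0 -0.2 0 0 0;0 0 -0.15 0 0 0;0 0 -0.07 0 0 0;0 0 0 0 0 0;0 0 0 0 0 0",
)

```text
time_s: 34.9
tcp_pos: [0.5063, 0.0774, 0.0786]
ee_rot: [[-1.0, 0.017, 0.0], [0.017, 1.0, -0.0], [-0.0, -0.0, -1.0]]
wrist_force: [-0.3, 0.2, -2.1]
gripper_width: 0.589
gripper_force: 30.0
```

Request:
play_rows(
  commands="0 0 -0.04 0 0 0;0 0 0 0 0 0;0 0 0 0 0 0",
)

```text
time_s: 35.2
tcp_pos: [0.5065, 0.0775, 0.0777]
ee_rot: [[-1.0, 0.017, 0.001], [0.017, 1.0, 0.0], [-0.001, 0.0, -1.0]]
wrist_force: [-0.0, 0.0, -0.4]
gripper_width: 0.585
gripper_force: 30.0
```

Request:
play_rows(
  commands="0 0 0 0 0 0;0 0 0 0 0 0;0 0 0 0 0 0;0 0 0.4 0 0 0;0 0 1 0 0 0;0 0 1 0 0 0;0 -0.5 1 0 0 0;0.05 -1 0 0 0 0;0.05 -1 0 0 0 0;0.05 -1 0 0 0 0;0.05 -1 0 0 0 0;0.05 -1 0 0 0 0;0.05 -1 0 0 0 0;0.05 -1 0 0 0 0;0.05 -1 0 0 0 0;0.05 -1 0 0 0 0;0.05 -1 0 0 0 0;0.05 -1 0 0 0 0;0.05 -1 0 0 0 0;0 -1 0 0 0 0",
  grip=66,
)

```text
time_s: 37.2
tcp_pos: [0.5243, -0.329, 0.1804]
ee_rot: [[-1.0, 0.017, 0.001], [0.017, 1.0, -0.0], [-0.001, -0.0, -1.0]]
wrist_force: [0.8, -0.0, -0.4]
gripper_width: 0.757
gripper_force: 0.0
```

Request:
play_rows(
  commands="0 -0.45 -0.5 0 0 0;0 0 -1 0 0 0;0 0 -1 0 0 0;0 0 -1 0 0 0;0 0 -0.8 0 0 0;0 0 0 0 0 0;0 0 0 0 0 0",
)

```text
time_s: 37.9
tcp_pos: [0.5242, -0.341, 0.0505]
ee_rot: [[-1.0, 0.016, -0.001], [0.016, 1.0, -0.0], [0.001, -0.0, -1.0]]
wrist_force: [1.3, -1.1, 1.3]
gripper_width: 0.757
gripper_force: 0.0
```

Request:
play_rows(
  commands="0 0 0 0 0 0;0 0 0 0 0 0;0 0 0 0 0 0;0 0 0 0 0 0;0 0 0 0 0 0",
  grip=40,
)

```text
time_s: 38.4
tcp_pos: [0.5249, -0.3413, 0.0518]
ee_rot: [[-1.0, 0.017, 0.002], [0.017, 1.0, -0.001], [-0.002, -0.001, -1.0]]
wrist_force: [0.0, 1.6, 5.8]
gripper_width: 0.585
gripper_force: 30.0
```

Request:
play_rows(
  commands="0 0 0.5 0 0 0;0 0 1 0 0 0;0 0 1 0 0 0;0 0.5 1 0 0 0;-0.09 1 0.2 0 0 0;-0.09 1 0 0 0 0;-0.09 1 0 0 0 0;-0.09 1 0 0 0 0;-0.09 1 0 0 0 0;-0.09 1 0 0 0 0;-0.09 1 0 0 0 0;-0.09 1 0 0 0 0;0 0 0 0 0 0;0 0 -0.8 0 0 0;0 0 -0.8 0 0 0;0 0 -0.6 0 0 0;0 0 -0.3 0 0 0;0 0 0 0 0 0;0 0 0 0 0 0",
)

```text
time_s: 40.3
tcp_pos: [0.5031, -0.0864, 0.0868]
ee_rot: [[-1.0, 0.017, 0.001], [0.017, 1.0, -0.0], [-0.001, -0.0, -1.0]]
wrist_force: [1.1, -0.2, -1.0]
gripper_width: 0.589
gripper_force: 30.0
```

Request:
play_rows(
  commands="0 0 -0.15 0 0 0;0 0 -0.1 0 0 0;0 0 0 0 0 0;0 0 0 0 0 0",
)

```text
time_s: 40.7
tcp_pos: [0.5026, -0.0861, 0.079]
ee_rot: [[-1.0, 0.017, 0.0], [0.017, 1.0, 0.0], [-0.0, 0.0, -1.0]]
wrist_force: [-0.4, 0.1, -2.3]
gripper_width: 0.588
gripper_force: 30.0
```

Request:
play_rows(
  commands="0 0 -0.03 0 0 0;0 0 0 0 0 0;0 0 0 0 0 0",
)

```text
time_s: 41.0
tcp_pos: [0.5029, -0.0861, 0.0788]
ee_rot: [[-1.0, 0.017, 0.001], [0.017, 1.0, -0.0], [-0.001, -0.0, -1.0]]
wrist_force: [-2.3, 1.5, 6.0]
gripper_width: 0.586
gripper_force: 30.0
```

Request:
play_rows(
  commands="0 0 0 0 0 0;0 0 0 0 0 0;0 0 0 0 0 0;0 0 0.4 0 0 0;0 0 1 0 0 0;0 0 1 0 0 0;0 -0.66 1 0 0 0;-0.27 -1 0 0 0 0;-0.27 -1 0 0 0 0;-0.27 -1 0 0 0 0;-0.27 -1 0 0 0 0;-0.27 -1 0 0 0 0;-0.27 -1 0 0 0 0;-0.27 -1 0 0 0 0;-0.27 -1 -0.5 0 0 0;0 0 -1 0 0 0;0 0 -1 0 0 0;0 0 -1 0 0 0;0 0 -0.7 0 0 0;0 0 0 0 0 0",
  grip=68,
)

```text
time_s: 43.0
tcp_pos: [0.4358, -0.3452, 0.0516]
ee_rot: [[-1.0, 0.018, -0.006], [0.018, 1.0, 0.003], [0.006, 0.003, -1.0]]
wrist_force: [0.2, -0.1, 0.4]
gripper_width: 0.782
gripper_force: 0.0
```

Request:
play_rows(
  commands="0 0 0 0 0 0;0 0 0 0 0 0;0 0 0 0 0 0;0 0 0 0 0 0;0 0 0 0 0 0;0 0 0 0 0 0",
  grip=40,
)

```text
time_s: 43.6
tcp_pos: [0.4389, -0.3465, 0.0556]
ee_rot: [[-1.0, 0.017, 0.003], [0.017, 1.0, -0.002], [-0.003, -0.002, -1.0]]
wrist_force: [-0.9, -0.6, 6.6]
gripper_width: 0.586
gripper_force: 28.9
```

Request:
play_rows(
  commands="0 0 0.5 0 0 0;0 0 1 0 0 0;0 0 1 0 0 0;0 0.5 1 0 0 0;0.19 1 1 0 0 0;0.19 1 0.7 0 0 0;0.19 1 0 0 0 0;0.19 1 0 0 0 0;0.19 1 0 0 0 0;0.19 1 0 0 0 0;0.19 1 0 0 0 0;0.19 1 0 0 0 0;0.19 1 0 0 0 0;0.19 1 0 0 0 0;0.19 0.9 0 0 0 0;0 0 0 0 0 0;0 0 -0.8 0 0 0;0 0 -0.9 0 0 0;0 0 -0.9 0 0 0;0 0 -0.8 0 0 0",
)

```text
time_s: 45.6
tcp_pos: [0.4994, -0.0047, 0.1066]
ee_rot: [[-1.0, 0.018, -0.002], [0.018, 1.0, -0.0], [0.002, -0.0, -1.0]]
wrist_force: [0.2, -0.3, -2.4]
gripper_width: 0.588
gripper_force: 28.9
```

Request:
play_rows(
  commands="0 0 -0.4 0 0 0;0 0 -0.2 0 0 0;0 0 0 0 0 0;0 0 0 0 0 0",
)

```text
time_s: 46.0
tcp_pos: [0.5009, -0.0041, 0.0906]
ee_rot: [[-1.0, 0.017, 0.001], [0.017, 1.0, 0.0], [-0.001, 0.0, -1.0]]
wrist_force: [0.5, -0.1, -1.3]
gripper_width: 0.586
gripper_force: 28.9
```

Request:
play_rows(
  commands="0.08 0 -0.1 0 0 0;0 0 -0.1 0 0 0;0 0 0 0 0 0;0 0 0 0 0 0",
)

```text
time_s: 46.4
tcp_pos: [0.5029, -0.0039, 0.084]
ee_rot: [[-1.0, 0.017, 0.0], [0.017, 1.0, -0.0], [-0.0, 0.0, -1.0]]
wrist_force: [0.0, 0.3, -1.2]
gripper_width: 0.586
gripper_force: 28.9
```

Request:
play_rows(
  commands="0 0 -0.03 0 0 0;0 0 0 0 0 0;0 0 0 0 0 0",
)

```text
time_s: 46.7
tcp_pos: [0.5029, -0.0039, 0.0831]
ee_rot: [[-1.0, 0.017, 0.0], [0.017, 1.0, 0.0], [-0.0, 0.0, -1.0]]
wrist_force: [0.2, 0.6, -1.4]
gripper_width: 0.587
gripper_force: 28.9
```

Request:
play_rows(
  commands="0 0 -0.03 0 0 0;0 0 0 0 0 0;0 0 0 0 0 0",
)

```text
time_s: 47.0
tcp_pos: [0.503, -0.004, 0.0826]
ee_rot: [[-1.0, 0.017, 0.0], [0.017, 1.0, -0.0], [-0.0, -0.0, -1.0]]
wrist_force: [-1.2, -0.6, 4.0]
gripper_width: 0.588
gripper_force: 28.9
```

Request:
play_rows(
  commands="0 0 0 0 0 0;0 0 0 0 0 0;0 0 0 0 0 0;0 0 0.4 0 0 0;0 0 1 0 0 0;0 0 1 0 0 0;0 0 1 0 0 0;0 0 1 0 0 0;0 -1 0 0 0 0;0 -1 0 0 0 0;0 -1 0 0 0 0;0 -1 0 0 0 0;0 -1 0 0 0 0;0 -1 0 0 0 0;0 -1 0 0 0 0;0 -1 0 0 0 0;0 0 0 0 0 0;0 0 0 0 0 0",
  grip=66,
)

```text
time_s: 48.8
tcp_pos: [0.5026, -0.2443, 0.2136]
ee_rot: [[-1.0, 0.019, -0.001], [0.019, 1.0, 0.0], [0.001, 0.0, -1.0]]
wrist_force: [0.2, 0.4, -0.3]
gripper_width: 0.761
gripper_force: 0.0
```

```bash
python3 - <<'E'
from meas import *
print(r.sense()['tcp_pos'])
a,_,_=cap('scene','scene5.png'); b,_,_=cap('side','side5.png')
cv2.imwrite('pics/v5.png',np.hstack([cv2.resize(a[150:350,200:500],(450,300)),cv2.resize(b[110:310,150:380],(345,300))]))
for f in ('scene5','side5'):
    W,C=run([f]); x,y,z=W.T; h,s,v=C.T
    reg=lambda a,b,c,d,e,g:(x>a)&(x<b)&(y>c)&(y<d)&(z>e)&(z<g)
    rect(W[reg(.43,.58,.25,.5,.1,.14)],'pumptop')
    rect(W[reg(.45,.56,-.045,.045,.108,.125)],'cartontop')
    rect(W[reg(.45,.56,-.13,-.045,.127,.145)],'salcap')
    rect(W[reg(.45,.56,.045,.12,.127,.145)],'discap')
E
```

```text
[ 0.50258938 -0.24428095  0.21359124]
pumptop 943 [511.9 369.3] [119.6  48. ] 88.1 z 0.1172 med [0.5173 0.3702]
cartontop 330 [502.3  -1.7] [51.3 53.1] 84.3 z 0.1137 med [ 0.5031 -0.001 ]
salcap 99 [499.6 -83.6] [32.1 28.7] 25.9 z 0.1335 med [ 0.5032 -0.0829]
discap 104 [506.5  78.7] [30.7 28. ] 19.7 z 0.1333 med [0.5077 0.0793]
pumptop 863 [506.4 368.6] [120.2  49.3] 87.0 z 0.1162 med [0.4991 0.375 ]
cartontop 207 [500.7  -2.4] [53.1 52.7] 83.3 z 0.114 med [ 0.4971 -0.001 ]
salcap 58 [498.3 -84. ] [27.4 32. ] 38.9 z 0.1335 med [ 0.4961 -0.0819]
discap 73 [504.1  78.7] [28.5 29.6] 9.3 z 0.1334 med [0.5021 0.0806]
```

View pics/v5.png

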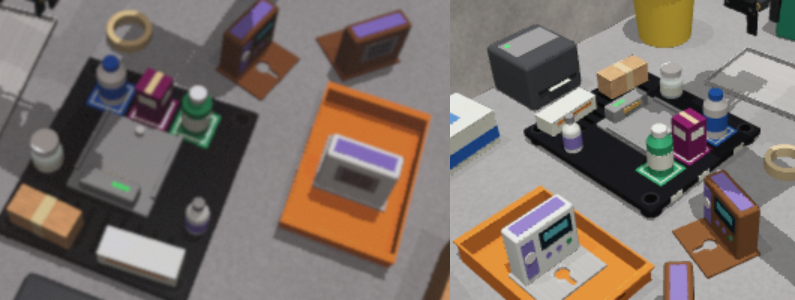

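All the supplies stand on their own labels, each within about 4 mm of centre, and the pump is upright in the tote. I'm handing it in.

```bash
python3 -c "
from station import r
print(r.finish_job())"
```

```text
the job is handed in; nothing more can be done
None
```

The job is handed in at about 49 s of robot time. In the last pictures the pump stands upright in the orange tote and each supply stands upright on its own label, within about 4 mm of centre; no verdict came back from the judging.

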